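Square up a row of rail terminals in a locating fixture

ROBOT

A 6-joint arm with a two-finger parallel gripper is mounted at the origin on a cart in front of the work surface, level with it; the furniture and walls round the work are solid. World frame = base frame: x ahead of the robot, y to its left, z up, the work surface at z = 0. Lengths are in m, angles in degrees, forces in N, time in s.
With the tool pointing down it reaches from about 0.4 to 0.825 m from the base axis. Payload 7 kg.
Tool frame: the origin (TCP) lies midway between the tips of the shut fingers; the grasp point (between the pads) lies 19 mm behind it; z points along the fingers, x is the direction in which the jaws open and shut, and the axes are right-handed (so a half turn about z gives the same grasp; the last joint's range is limited). The gripper opens to 88 mm and grips with 3 to 60 N. Pads are 19 mm wide; open, the fingers measure 130 mm over their backs; the gripper's body (78 mm by 193 mm) begins 47 mm behind the grasp point.
Start: joints at [-56.545, 20.546, 0.682, 0, -70.136, -16.507], TCP at [0.197, -0.646, 0.227] pointing down, gripper open.
Joint ranges: [-176.03, 176.03], [-82.01, 121.73], [-58.28, 71.71], [-173.87, 95.51], [-174.79, -0.11], [-173.66, 173.66]. Speed limits (degrees/s): [136.94, 136.94, 172.46, 180, 180, 180].

INTERFACE

Orientations are given as [roll, pitch, yaw] about the fixed x, y, z axes, in that order (R = Rz(yaw) Ry(pitch) Rx(roll)).
In Python, from plant import * gives the robot as it stands. The module is installed in compiled form; this text tells all that it offers.
- The arm moves only by the shell command python3 -m pendant 'ROWS' [OPENING]. ROWS is JSON, a list that holds one entry, the list of rows, each a list of 6 numbers: the shift along the world's x, y, z in mm, then the turn, a rotation vector about the world's x, y, z in degrees. A call has 1 to 10 rows; each row is the pose to reach, as a shift and turn from the pose commanded when the call began; what a row does not reach only later rows make up. A row lasts 1/8 s, in which the tool goes at most 62.5 mm and 10.7 degrees, less where a joint would pass 70% of its speed; a pose out of reach is approached as far as the arm can. A call with a gripper value outside its range is refused whole. OPENING is the closure, from -1 (fully open) to 1 (shut), set as the call begins (- or left out, the last holds). The fingers move at their own pace and stop on an object; the grip force is fixed at half the most. Time passes only in rows, so rows that repeat a pose let the fingers close. It gives the time, the measured TCP pose, the force and the opening at its end, in the units of the state.
- get_obs(): the state, without advancing time (a new reading comes with each control period).
- snapshot(name): name is "scene" or "top" or "wrist"; returns a dict with "pixels" (480x640x3 uint8, red, green, blue), "depth" (480x640 float32, m along the optical axis (not along the pixel's ray), 0 where there is no reading), "fx", "fy", "cx", "cy" (pixels), "dist" ([k1, k2, p1, p2, k3] as OpenCV has them; the pictures are not rectified), "pose" (4x4, takes a point from camera to world coordinates); the wrist camera has in their place "tool_from_camera" (4x4, takes a point from camera to tool coordinates, whose origin is the TCP and whose axes are the tool frame's). Camera axes: x right, y down, z forward; pixel columns grow to the right and rows downward; lengths in m; the calibration is good to about 2 mm. A picture is of the moment at which its call begins: read the wrist's pose just before it.
- close_job(): hands the job in, once; it reports no verdict.
The state is a dict: "clock": time; "joint_pos": joint angles; "qvel": joint speeds; "tau": joint torques, N m; "tool_pos": TCP position; "orientation": TCP orientation; "force": force on the tool from outside, world axes, zero at the start; "moment": the same for the moment, N m; "opening": finger opening in m.
Only numpy, scipy, OpenCV 4.12 (cv2) and the standard library are available. Lean on these libraries where they do the work, as an engineer would, in place of code of your own. Each camera call takes 0.05 s, during which the arm holds its last target. There are 200 camera calls.

TASK

Push the grey and blue row of rail terminals across the worktop into the aluminium locating fixture, so that its long side lies flat against the fence and its end against the fixed end stop, then push the blue sliding jaw up against its other end so that it is held between jaw and stop. Do it all by pushing from outside: the row stays flat on the worktop and is never lifted or taken between the fingers. Leave the tape roll, the brass union and the black case where they are.

Things in the scene. Friction and masses are not known exactly. Their poses are not given: they have to be found in the camera images.
- terminals: row of rail terminals, a loose grey block with blue stripes, 45 x 57 x 36 mm (its x, y, z), 0.06 to 0.13 kg; origin at the centre of its underside, long side along its y. It lies on the worktop in front of the fixture, turned up to 0.35 rad from it. Seated: centre about 22 mm from the fence and 28 mm from the end stop.
- fixture: aluminium locating fixture fixed to the worktop, no base plate. Origin: on the worktop in the inner corner of fence and end stop. +x points through the fence, away from the robot (yaw up to 0.25 rad), +y through the end stop, to the left; the -x side is open. Fence: face at x = 0, solid to x = 26 mm, from y = -180 to +20 mm, 24 mm high.
- end_stop (a point): middle of the end stop's face, 12 mm above the worktop. The end stop is a fixed aluminium block: face at fixture y = 0, solid to y = +20 mm, from x = -40 mm to the fence, 24 mm high.
- jaw (a joint): travel of the blue sliding jaw along the fence towards the end stop, m: the jaw's clamping face is at fixture y = -0.130 + value; at 0 it is 130 mm from the stop, range 0 to 0.10; about 0.074 when it meets the seated terminals. It slides on a stiff guide at about 2 N and stays where it is left.
- jaw_back (a point): point in the middle of the flat back of the blue jaw plate (the side away from the end stop), to be pushed in the fixture's +y; 20 mm above the worktop. The plate is 14 mm thick and stands in front of the fence, from fixture x = -40 mm to 0, 2 to 36 mm above the worktop; the jaw's saddle on the fence reaches 39 mm high.
- orange_tape: orange tape roll lying flat, 62 mm across, 19 mm high; origin at the centre of its underside; stays where it is
- brass_union: small brass pipe union with a grey ring standing upright, 22 x 25 x 44 mm; origin at the centre of its underside; stays where it is
- probe_case: flat black case, 56 x 76 x 22 mm; origin at the centre of its underside; stays where it is

How it is judged:
By the outcome, as a careful person would: the job done as asked, in the order asked, and still so for the second after the job is handed in, with the robot touching nothing.
It also fails if it takes over 61 s, if anything falls off the work surface, if the arm or the gripper's body presses on something with over 40 N, if the wrist force passes 120 N, or if a joint passes its speed limit or range.

## Working session

There is one attempt and no reset: what is moved stays moved. The work goes in short steps, Python scripts to look and compute and a shell command to move; the robot and the scene stay as the last step left them, time stands still between calls to the robot, and variables do not carry over. Pictures are saved under pics/ and viewed, about 8 in all and at most 12, crops included, and the job is handed in when it is done.

```bash
mkdir -p pics
cat > h.py <<'E'
from plant import *
import numpy as np, cv2
def snap(n,f):
    s=snapshot(n); cv2.imwrite('pics/'+f,cv2.cvtColor(s['pixels'],cv2.COLOR_RGB2BGR)); np.save('pics/'+f[:-4]+'.npy',s,allow_pickle=True); return s
def load(f): return np.load('pics/'+f+'.npy',allow_pickle=True).item()
def cloud(s):
    K=np.array([[s['fx'],0,s['cx']],[0,s['fy'],s['cy']],[0,0,1]]);h,w=s['depth'].shape
    uv=np.stack(np.meshgrid(np.arange(w),np.arange(h)),-1).reshape(-1,1,2).astype(np.float64)
    n=cv2.undistortPoints(uv,K,np.array(s['dist'])).reshape(h,w,2)
    d=s['depth'][...,None]; P=np.concatenate([n*d,d],-1)
    T=np.array(s['pose']); W=P@T[:3,:3].T+T[:3,3]; W[s['depth']==0]=np.nan
    return W
E
python3 - <<'E'
from h import *
o=get_obs();print(o)
s=snap('top','top0.png');W=cloud(s);print(s['pose'])
E
```

```text
{'clock': 0.0, 'joint_pos': array([-5.65442506e+01,  2.05917640e+01,  6.32954181e-01, -2.06379808e-02,
       -7.01368108e+01, -1.65063691e+01]), 'qvel': array([-0.06235251, -0.13068782, -0.03720579, -0.01166709,  0.01505895,
        0.14354521]), 'tau': array([ 5.71624514e-04, -5.82714808e+01,  2.93048948e+01,  6.99693918e+00,
        6.80900455e-03, -1.78523433e-04]), 'tool_pos': array([ 0.19660022, -0.6452067 ,  0.22561113]), 'orientation': array([-1.79991431e+02, -9.71926377e-02,  1.06942345e+02]), 'force': array([0.82643487, 0.25268253, 0.69297644]), 'moment': array([-0.033196  ,  0.01008245,  0.00636771]), 'opening': 0.08751688462649539}
[[-0.01009101 -0.99228873  0.12353645  0.40955506]
 [-0.999842    0.00820468 -0.01576866 -0.04011293]
 [ 0.01463349 -0.12367606 -0.99221474  1.33013978]
 [ 0.          0.          0.          1.        ]]
```

View pics/top0.png

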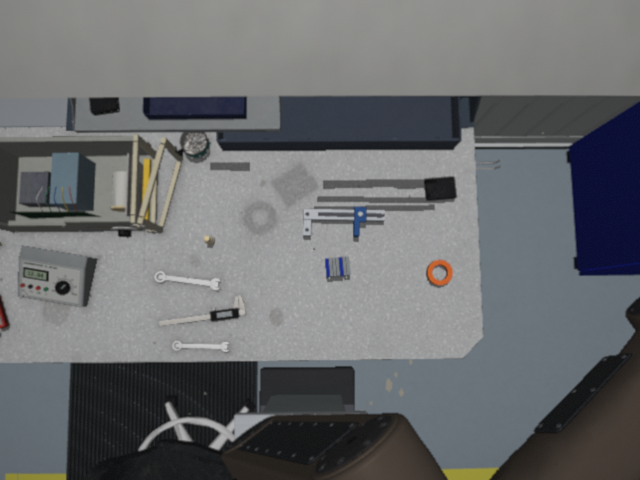

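The top view shows the fixture at columns 305–385, row ~213 with the end stop at (307,228), the blue jaw at (360,222), the terminals at (338,268), the tape at (439,272), the brass union at (208,240) and the case at (440,188).

Run:
```python
from h import *
s=load('top0');W=cloud(s)
for u,v in [(305,210),(307,232),(360,210),(357,232),(383,217),(338,268),(439,262),(208,240),(440,188),(300,300)]: print((u,v),W[v,u].round(4))
def fit(r0,r1,c0,c1,zmin):
    Q=W[r0:r1,c0:c1].reshape(-1,3);Q=Q[Q[:,2]>zmin]
    print(len(Q),np.median(Q[:,2]),cv2.minAreaRect((Q[:,:2]*1000).astype(np.float32)))
    return Q
fit(250,290,318,358,.02);fit(203,240,298,392,.014)
z=W[...,2]
im=cv2.imread('pics/top0.png')[190:290,290:400];cv2.imwrite('pics/c0.png',cv2.resize(im,None,fx=6,fy=6,interpolation=cv2.INTER_CUBIC))
```

```text
(305, 210) [ 0.6386 -0.0139  0.0224]
(307, 232) [ 0.5841 -0.0185  0.0242]
(360, 210) [ 0.6355 -0.1476  0.0349]
(357, 232) [ 0.5814 -0.1392  0.0369]
(383, 217) [ 0.6193 -0.2043  0.0256]
(338, 268) [ 0.4948 -0.0921  0.0394]
(439, 262) [ 0.5085 -0.3395  0.0183]
(208, 240) [0.5649 0.2189 0.0375]
(440, 188) [ 0.692  -0.3485  0.0194]
(300, 300) [0.4201 0.     0.0006]
449 0.03581516052620737 ((499.8419189453125, -90.66793060302734), (45.311771392822266, 57.08988571166992), 4.067774295806885)
1190 0.025066313297387732 ((610.449462890625, -107.87660217285156), (198.89358520507812, 72.90364074707031), 88.95540618896484)
```

View pics/c0.png

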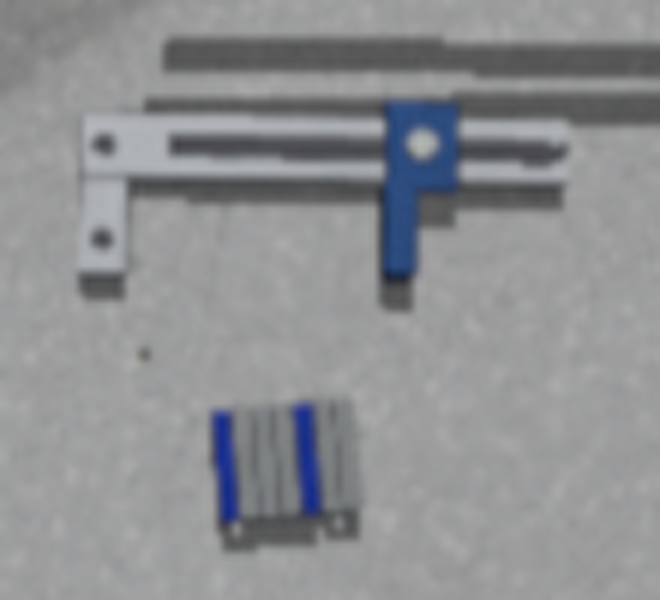

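```bash
python3 -m pendant '[[[20,50,15,0,0,-2],[45,105,30,0,0,-4],[70,160,45,0,0,-6],[95,215,55,0,0,-8],[120,270,60,0,0,-10],[145,325,60,0,0,-12],[170,380,60,0,0,-14],[195,430,60,0,0,-16],[215,480,60,0,0,-17],[235,525,60,0,0,-17]]]' 1
python3 -m pendant '[[[3,10,0,0,0,0],[3,10,0,0,0,0],[3,10,0,0,0,0]]]'
python3 - <<'E'
from h import *
from scipy.spatial.transform import Rotation as R
o=get_obs();s=snapshot('wrist');print(o['tool_pos'],o['orientation'],o['opening'],o['force'],o['clock'])
T=np.eye(4);T[:3,:3]=R.from_euler('xyz',o['orientation'],degrees=True).as_matrix();T[:3,3]=o['tool_pos']
s['pose']=T@s['tool_from_camera']
np.save('pics/w0.npy',s,allow_pickle=True);cv2.imwrite('pics/w0.png',s['pixels'][...,::-1]);print(s['tool_from_camera'])
E
```

```text
clock: 1.3
tool_pos: [0.4318, -0.1187, 0.2865]
orientation: [-180.0, -0.0, 90.0]
force: [0.6, 0.1, 0.6]
opening: 0.0006
clock: 1.68
tool_pos: [0.4343, -0.1114, 0.2864]
orientation: [-180.0, 0.0, 89.9]
force: [0.4, -0.2, 0.0]
opening: 0.0005
[ 0.43426346 -0.11143731  0.28640665] [-1.79971946e+02  5.50007323e-03  8.99033494e+01] 0.0005023486111468931 [ 0.37752318 -0.22832533  0.01774001] 1.675
[[ 9.99999825e-01 -2.11471963e-04 -5.52532942e-04 -3.30065835e-04]
 [ 3.62828930e-04  9.56896164e-01  2.90430026e-01 -7.83518856e-02]
 [ 4.67298844e-04 -2.90430176e-01  9.56896073e-01 -1.57662316e-01]
 [ 0.00000000e+00  0.00000000e+00  0.00000000e+00  1.00000000e+00]]
```

View pics/w0.png

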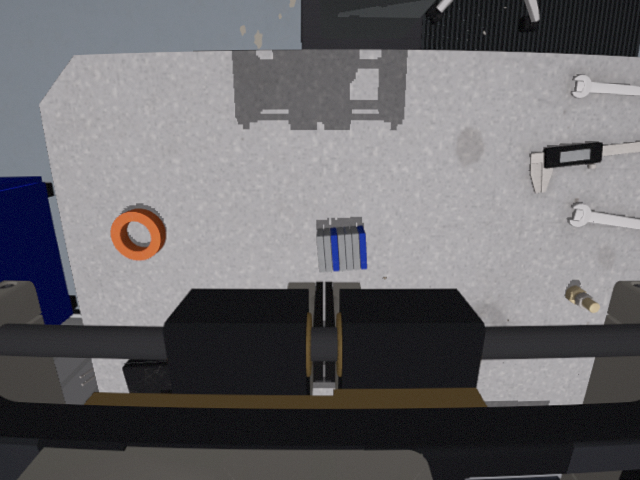

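The wrist view looks toward the robot: the terminals are at (342,248), the tape at (138,235) and the union at (583,299). The fixture is hidden behind the gripper, so I'll fit it from the top depth.

```bash
cat >> h.py <<'E'
from scipy.optimize import minimize
def boxd(p,b): # signed dist to box
    c=np.array([(b[0]+b[1])/2,(b[2]+b[3])/2]);h=np.array([(b[1]-b[0])/2,(b[3]-b[2])/2])
    q=abs(p-c)-h; return np.linalg.norm(np.maximum(q,0),axis=1)+np.minimum(q.max(1),0)
def tofix(p,F):
    c,s=np.cos(F[2]),np.sin(F[2]);d=p-F[:2];return np.c_[d[:,0]*c+d[:,1]*s,-d[:,0]*s+d[:,1]*c]
def fitfix(W,box,exclude):
    r0,r1,c0,c1=box;Q=W[r0:r1,c0:c1].reshape(-1,3);Q=Q[~np.isnan(Q[:,0])]
    hi=((Q[:,2]>.019)&(Q[:,2]<.029));lo=abs(Q[:,2])<.005
    def cost(F):
        d=lambda P:(lambda f:(np.minimum(boxd(f,[0,26,-180,20]),boxd(f,[-40,0,0,20])),f))(tofix(P[:,:2]*1e3,F))
        a,fa=d(Q[hi]);b,fb=d(Q[lo])
        m=(fa[:,1]<-145)|(fa[:,1]>-125)  # skip the jaw
        return np.minimum(np.maximum(a[m],0)**2,60).sum()+np.minimum(np.maximum(-b,0)**2,60).sum()
    best=min((minimize(cost,[x,y,t],method='Nelder-Mead',options=dict(initial_simplex=np.array([[x,y,t],[x+8,y,t],[x,y+8,t],[x,y,t+.1]]))) for t in(-.05,.05) for x,y in((612,-32),(605,-28))),key=lambda r:r.fun)
    return best
E
python3 - <<'E'
from h import *
s=load('top0');W=cloud(s)
r=fitfix(W,(195,248,292,396),None);print(r.x,np.degrees(r.x[2]),r.fun)
F=r.x
Q=W[200:248,292:396].reshape(-1,3);Q=Q[Q[:,2]>.031];f=tofix(Q[:,:2]*1e3,F)
m=f[:,0]<-5;print('jaw plate',np.percentile(f[m],[1,50,99],axis=0).round(1));print('jaw all',f.min(0),f.max(0))
for n,f_ in(('top0',(250,290,318,358)),('w0',(215,280,305,380))):
    V=cloud(load(n));q=V[f_[0]:f_[1],f_[2]:f_[3]].reshape(-1,3);q=q[(q[:,2]>.03)&(q[:,2]<.045)]
    rc=cv2.minAreaRect((q[:,:2]*1000).astype(np.float32));print(n,rc,np.median(q[:,2]));print(tofix(np.array([rc[0]]),F))
s=load('w0');d=s['depth'];print(s['fx'],d[340,[180,250,300,320,324,330,345,400,470]],d[290,322:328])
T=np.array(s['tool_from_camera'])
for u,v in[(170,340),(250,340),(310,345),(340,345),(480,340),(315,300),(324,300),(324,390)]:
    z=d[v,u];print(u,v,(T@[(u-s['cx'])/s['fx']*z,(v-s['cy'])/s['fy']*z,z,1])[:3].round(3))
E
```

```text
[ 6.16904818e+02 -2.76456304e+01 -2.63105497e-02] -1.5074834523643452 885.4872375857585
jaw plate [[ -39.8 -126.8]
 [ -22.5 -112.2]
 [  -5.4  -91.3]]
jaw all [ -39.7678473  -141.67659451] [31.77592735 16.46087568]
top0 ((499.8436584472656, -90.6688003540039), (45.31060028076172, 57.0886344909668), 4.075547695159912) 0.03591734194271312
[[-115.36266146  -66.08094564]]
w0 ((498.8359375, -91.29278564453125), (45.26774215698242, 57.058502197265625), 4.303550720214844) 0.0354774453662213
[[-116.35361813  -66.7312256 ]]
372.5284363614715 [0.07747879 0.07853326 0.0784776  0.08564518 0.08506937 0.08600502
 0.07874189 0.07902995 0.07732586] [0.16331817 0.48505563 0.48492953 0.16173325 0.16343988 0.16198786]
170 340 [-0.033 -0.035 -0.089]
250 340 [-0.016 -0.035 -0.089]
310 345 [-0.004 -0.03  -0.083]
340 345 [-0.    -0.078 -0.158]
480 340 [ 0.032 -0.035 -0.089]
315 300 [-0.004 -0.009 -0.018]
324 300 [-0.     0.143  0.286]
324 390 [-0.     0.284  0.287]
```

Run:
```python
from h import *
F=np.array([616.9,-27.65,-.0263])
W=cloud(load('top0'));I=load('top0')['pixels'].astype(int)
b=(I[...,2]>I[...,0]+50)&(np.arange(480)[:,None]<248)&(np.arange(480)[:,None]>200)&(abs(np.arange(640)-355)<25)
Q=W[b];Q=Q[Q[:,2]>.028];f=tofix(Q[:,:2]*1e3,F)
for lo,hi in((-45,-8),(2,40)):
    m=(f[:,0]>lo)&(f[:,0]<hi);print(np.percentile(f[m],[0,3,50,97,100],axis=0).round(1),m.sum(),np.median(Q[m][:,2]))
o=get_obs();print(o['joint_pos'].round(1))
c,s=np.cos(F[2]),np.sin(F[2])
def w(x,y):return (F[0]+c*x-s*y,F[1]+s*x+c*y)
for p in[(-117,-110),(-117,-95-23),(-117,-95),(-150,-32),(-24,-75),(-20,-165)]:print(p,np.round(w(*p),1))
# grey/table check: block footprint in fixture coords
q=W[250:290,318:358].reshape(-1,3);q=q[q[:,2]>.03];g=tofix(cv2.boxPoints(cv2.minAreaRect((q[:,:2]*1e3).astype(np.float32))),F);print(g.round(1))
```

```text
[[ -39.8 -115.2]
 [ -39.6 -115. ]
 [ -24.1 -110. ]
 [  -8.3 -105.1]
 [  -8.  -104.8]] 66 0.03615987313360869
[[   2.3 -131.9]
 [   2.5 -131.6]
 [  18.8 -119.5]
 [  29.1 -107.1]
 [  30.  -104.9]] 99 0.035629892471079394
[  10.9   -3.6  -20.5    0.   -73.1 -101. ]
(-117, -110) [ 497.  -134.5]
(-117, -118) [ 496.8 -142.5]
(-117, -95) [ 497.4 -119.5]
(-150, -32) [466.1 -55.7]
(-24, -75) [ 590.9 -102. ]
(-20, -165) [ 592.6 -192.1]
[[-140.7  -39.9]
 [-135.1  -96.7]
 [ -90.   -92.3]
 [ -95.6  -35.5]]
```

```bash
python3 -m pendant '[[[10,-10,-20,0,0,10],[20,-20,-40,0,0,20],[30,-30,-70,0,0,30],[40,-38,-100,0,0,40],[50,-38,-130,0,0,50],[62,-38,-150,0,0,60],[62,-38,-170,0,0,70],[62,-38,-180,0,0,80],[62,-38,-190,0,0,88.5],[62,-38,-190,0,0,88.5]]]'
python3 -m pendant '[[[0,0,-40,0,0,0],[0,0,-80,0,0,0],[0,0,-80,0,0,0],[0,0,-80,0,0,0]]]'
```

```text
clock: 2.98
tool_pos: [0.4959, -0.1497, 0.0959]
orientation: [-180.0, -0.1, 178.3]
force: [-1.2, 0.3, -0.2]
opening: 0.0001
clock: 3.48
tool_pos: [0.4976, -0.1491, 0.0179]
orientation: [-180.0, 0.1, 178.4]
force: [-0.1, 0.2, 0.0]
opening: 0.0004
```

```bash
python3 -m pendant '[[[0,8,-4,0,0,0],[0.4,14,-6,0,0,0],[0.5,19,-6,0,0,0],[0.6,24,-6,0,0,0],[0.7,29,-6,0,0,0],[0.9,34,-6,0,0,0],[1,39,-6,0,0,0],[1.1,44,-6,0,0,0],[1.3,48,-6,0,0,0],[1.4,52,-6,0,0,0]]]'
python3 -m pendant '[[[0,0,0,0,0,0],[0,-15,0,0,0,0],[0,-20,40,0,0,0],[0,-20,80,0,0,0]]]'
cat >> h.py <<'E'
F0=np.array([616.9,-27.65,-.0263])
def look(f,view=False):
    s=snap('top',f+'.png');W=cloud(s);g=tofix(W[...,:2].reshape(-1,2)*1e3,F0).reshape(480,640,2)
    m=(g[...,0]>-150)&(g[...,0]<-1)&(g[...,1]<8)&(g[...,1]>-99)&(W[...,2]>.032)&(W[...,2]<.041)
    rc=cv2.minAreaRect(g[m].astype(np.float32));print('block',rc,cv2.boxPoints(rc).round(1).tolist(),m.sum())
    o=get_obs();print(o['tool_pos'].round(4),'tool fix',tofix(o['tool_pos'][None,:2]*1e3,F0).round(1),o['orientation'].round(1),o['force'].round(1),o['clock'])
    cv2.imwrite('pics/'+f+'c.png',cv2.resize(cv2.imread('pics/'+f+'.png')[180:300,270:420],None,fx=4,fy=4,interpolation=cv2.INTER_CUBIC))
    return s,W,g
E
python3 -c "
from h import *
look('t1')"
```

```text
clock: 4.72
tool_pos: [0.4982, -0.0964, 0.0106]
orientation: [-180.0, -0.0, 178.4]
force: [0.7, -0.3, 1.0]
opening: 0.0004
clock: 5.22
tool_pos: [0.4975, -0.1179, 0.091]
orientation: [-180.0, -0.1, 178.4]
force: [0.0, -0.1, -0.2]
opening: 0.0004
block ((-9.69503116607666, 6.223500728607178), (0.0, 0.0), 0.0) [[-9.699999809265137, 6.199999809265137], [-9.699999809265137, 6.199999809265137], [-9.699999809265137, 6.199999809265137], [-9.699999809265137, 6.199999809265137]] 1
[ 0.5007 -0.1178  0.0966] tool fix [[-113.8  -93.2]] [-180.     0.4  178.5] [2.5 0.2 4.9] 5.275
```

View pics/t1c.png

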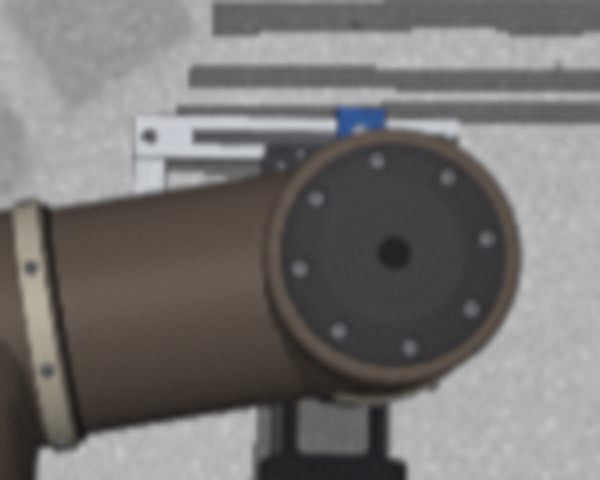

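The top view is blocked by the wrist (head at crop (395,250)), so I'll try the scene camera.

Run:
```python
from h import *
s=snap('scene','s1.png');print(np.array(s['pose']).round(3))
```

```text
[[-0.799 -0.249  0.547  0.107]
 [-0.601  0.335 -0.726  0.572]
 [-0.002 -0.909 -0.418  0.403]
 [ 0.     0.     0.     1.   ]]
```

View pics/s1.png

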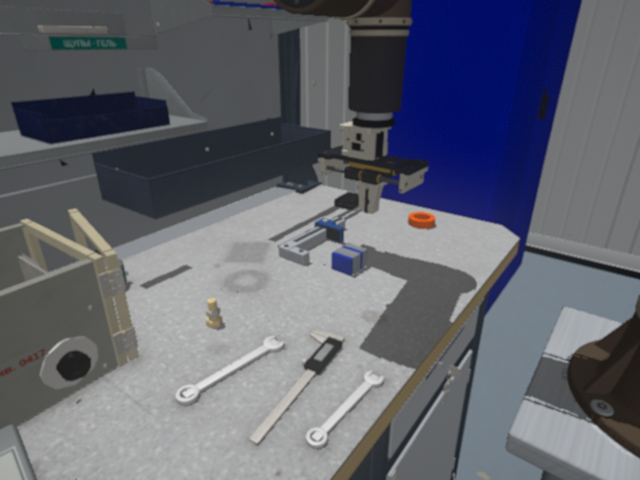

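The scene view shows it clearly: terminals at (348,260), end stop at (293,255), jaw at (330,230). I'll measure the block from this camera's depth, checking the fixture fit with it as well.

```bash
cat >> h.py <<'E'
def scene(f,new=True):
    s=snap('scene',f+'.png') if new else load(f)
    W=cloud(s);P=W.reshape(-1,3);P=P[~np.isnan(P[:,0])];g=np.c_[tofix(P[:,:2]*1e3,F0),P[:,2]*1e3]
    m=(g[:,0]>-180)&(g[:,0]<60)&(g[:,1]>-200)&(g[:,1]<40)&(g[:,2]>-6)&(g[:,2]<60)
    o=get_obs();print('tool fix',tofix(o['tool_pos'][None,:2]*1e3,F0).round(1),o['tool_pos'].round(4),o['force'].round(1),o['clock'])
    return g[m]
def rect(q):
    rc=cv2.minAreaRect(q[:,:2].astype(np.float32));return np.round(rc[0],1),np.round(rc[1],1),round(rc[2],1),len(q)
E
python3 - <<'E'
from h import *
g=scene('s1',False)
print('z floor',np.median(g[abs(g[:,2])<5,2]))
b=g[(g[:,0]<-50)&(g[:,1]>-90)]
print('top',rect(b[(b[:,2]>32)&(b[:,2]<40)]),'all',rect(b[(b[:,2]>8)&(b[:,2]<40)]))
e=g[(g[:,0]>-45)&(g[:,1]>-60)];t=e[(e[:,2]>20)&(e[:,2]<29)];print('fence top',np.percentile(t,[1,99],axis=0).round(1))
st=t[t[:,0]<-4];print('stop',np.percentile(st,[2,50,98],axis=0).round(1),len(st))
f=e[(e[:,2]>6)&(e[:,2]<20)&(e[:,1]<-5)];print('fence face x',np.percentile(f[:,0],[5,50,95]).round(1),len(f))
j=g[(g[:,0]>-45)&(g[:,0]<-5)&(g[:,1]<-90)&(g[:,2]>8)&(g[:,2]<33)];print('jaw',np.percentile(j,[3,50,97],axis=0).round(1),len(j))
E
```

```text
tool fix [[-113.6  -92.9]] [ 0.5008 -0.1175  0.0946] [-0.2  0.3 -0.1] 5.325
z floor 0.7250301257812064
top (array([-112.8,  -29.7]), array([46. , 59.8]), 0.1, 382) all (array([-113.2,  -29.3]), array([60. , 47.4]), 89.2, 780)
fence top [[-39.1 -57.9  20.1]
 [ 24.2  21.8  27.2]]
stop [[-39.4   1.7  20.1]
 [-24.5  14.   24.2]
 [ -4.7  21.5  26.7]] 115
fence face x [-0.4  0.9  2.5] 82
jaw [[ -40.1 -113.7    8.8]
 [ -27.2 -103.    20.3]
 [  -6.3 -100.7   32.1]] 172
```

```bash
python3 -m pendant '[[[-5,6,0,0,0,-10],[-10,12,0,0,0,-20],[-15,20,0,0,0,-30],[-20,30,0,0,0,-40],[-28,40,0,0,0,-50],[-36,50,0,0,0,-60],[-43,60,0,0,0,-70],[-43,61,0,0,0,-80],[-43,61,0,0,0,-90],[-43,61,0,0,0,-90]]]'
python3 -m pendant '[[[0,0,-40,0,0,0],[0,0,-80,0,0,0],[0,0,-83,0,0,0],[0,0,-83,0,0,0]]]'; python3 -c "
from h import *
g=scene('s2');b=g[(g[:,0]<-50)&(g[:,1]>-90)&(g[:,0]>-140)]
print('top',rect(b[(b[:,2]>32)&(b[:,2]<40)]))"
```

```text
clock: 6.58
tool_pos: [0.4549, -0.0562, 0.0903]
orientation: [-180.0, 0.0, 88.5]
force: [0.2, -0.5, -1.0]
opening: 0.0004
clock: 7.08
tool_pos: [0.4555, -0.0559, 0.0081]
orientation: [-180.0, 0.0, 88.6]
force: [0.4, -0.4, 0.7]
opening: 0.0004
tool fix [[-160.1  -32.2]] [ 0.456  -0.0556  0.0086] [-0.3 -0.  -0.2] 7.125
top (array([-113.6,   -3.2]), array([44.1,  6.2]), 0.1, 58)
```

```bash
python3 -m pendant '[[[8,-0.3,2,0,0,0],[15,-0.6,2,0,0,0],[23,-1,2,0,0,0],[31,-1.3,2,0,0,0],[39,-1.7,2,0,0,0],[47,-2.1,2,0,0,0],[54,-2.5,2,0,0,0],[61,-2.8,2,0,0,0],[67,-3.1,2,0,0,0],[67,-3.1,2,0,0,0]]]'; python3 -c "
from h import *
g=scene('s3');b=g[(g[:,1]>-99)]
print('top',rect(b[(b[:,2]>31)&(b[:,2]<40)]))"
```

```text
clock: 8.38
tool_pos: [0.5227, -0.0587, 0.0095]
orientation: [180.0, -0.0, 88.4]
force: [-0.4, -0.1, -0.3]
opening: 0.0005
tool fix [[-93.7 -33.6]] [ 0.5223 -0.0588  0.0095] [-0.5  0.3  0.1] 8.425
top (array([-76.3, -14.4]), array([80.4, 30.3]), 33.5, 158)
```

```bash
python3 -m pendant '[[[5,-0.2,0,0,0,0],[10,-0.4,0,0,0,0],[15,-0.6,0,0,0,0],[20,-0.8,0,0,0,0],[25,-1,0,0,0,0],[30,-1.1,0,0,0,0],[34,-1.2,0,0,0,0],[34,-1.2,0,0,0,0]]]'
python3 - <<'E'
from h import *
g=scene('s4')
im=cv2.imread('pics/s4.png')[190:300,240:420];cv2.imwrite('pics/s4c.png',cv2.resize(im,None,fx=4,fy=4,interpolation=cv2.INTER_CUBIC))
E
```

```text
clock: 9.43
tool_pos: [0.5566, -0.0599, 0.0095]
orientation: [180.0, -0.0, 88.4]
force: [-0.2, 0.3, -0.0]
opening: 0.0005
tool fix [[-59.6 -33.9]] [ 0.5564 -0.06    0.0095] [-0.2  0.  -0.4] 9.475
```

View pics/s4c.png

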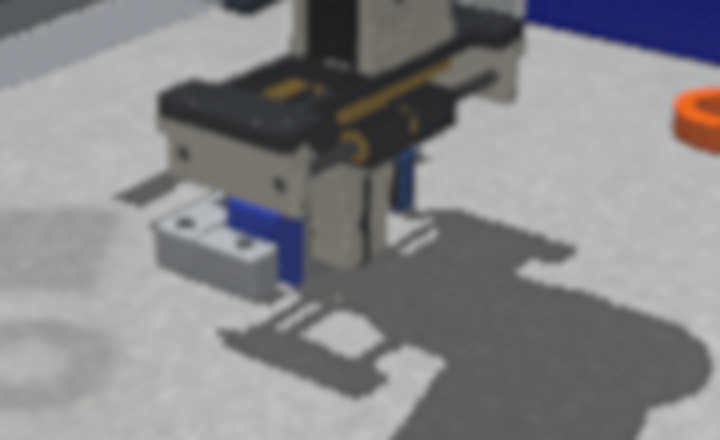

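The block (blue end at crop (290,250)) has gone in beside the end stop (crop (215,250)) without catching. I'll creep on until it meets the fence.

```bash
python3 -m pendant '[[[2,0,0,0,0,0],[4,-0.1,0,0,0,0],[4,-0.1,0,0,0,0]]]'; python3 -m pendant '[[[1,0,0,0,0,0],[2,0,0,0,0,0],[2,0,0,0,0,0]]]'
```

```text
clock: 9.85
tool_pos: [0.5586, -0.0602, 0.0093]
orientation: [-179.8, 0.0, 88.4]
force: [-4.8, 0.9, 2.9]
opening: 0.0008
clock: 10.22
tool_pos: [0.5586, -0.0604, 0.009]
orientation: [-179.6, 0.0, 88.4]
force: [-10.3, 3.4, 7.9]
opening: 0.0005
```

```bash
python3 -m pendant '[[[-10,0,0,0,0,0],[-22,0.5,0,0,0,0],[-22,0.5,45,0,0,0],[-22,0.5,95,0,0,0],[-22,-10,105,0,0,10],[-18,-20,105,0,0,20],[-12,-30,105,0,0,30],[-6,-40,105,0,0,40],[4,-48,105,0,0,50],[14,-48,105,0,0,60]]]'
python3 -m pendant '[[[6,0,0,0,0,10],[12,0,0,0,0,20],[12,0,0,0,0,30],[12,0,0,0,0,30],[12,0,0,0,0,30]]]'
python3 - <<'E'
from h import *
g=scene('s5')
b=g[(g[:,1]>-99)&(g[:,2]>31)&(g[:,2]<40)];print('top',rect(b))
im=cv2.imread('pics/s5.png')[190:300,240:420];cv2.imwrite('pics/s5c.png',cv2.resize(im,None,fx=4,fy=4,interpolation=cv2.INTER_CUBIC))
j=g[(g[:,0]>-45)&(g[:,0]<-5)&(g[:,1]<-90)&(g[:,2]>8)&(g[:,2]<33)];print('jaw',np.percentile(j,[3,50,97],axis=0).round(1),len(j))
E
```

```text
clock: 11.48
tool_pos: [0.576, -0.1085, 0.1146]
orientation: [180.0, 0.0, 148.7]
force: [0.3, -0.0, -0.0]
opening: 0.0007
clock: 12.1
tool_pos: [0.5879, -0.108, 0.1146]
orientation: [180.0, 0.0, 178.2]
force: [0.3, 1.2, -0.2]
opening: 0.0008
tool fix [[-26.8 -81.1]] [ 0.588  -0.108   0.1146] [0.2 1.6 0.8] 12.15
top (array([-22.7, -31.3]), array([45.7, 59.6]), 1.0, 337)
jaw [[ -40.2 -112.7    9.3]
 [ -26.7 -102.9   21.1]
 [  -6.5 -100.3   32.2]] 171
```

View pics/s5c.png

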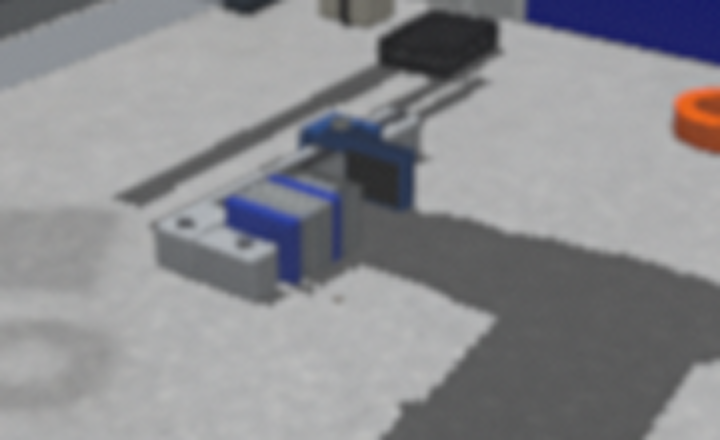

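The block (crop (280,230)) is against the fence, with ~3 mm left to the stop. The gap to the jaw (crop (380,175)) is ~40 mm, enough for the fingers.

```bash
python3 -m pendant '[[[0,0,-35,0,0,0],[0,0,-70,0,0,0],[0,0,-95,0,0,0],[0,0,-104,0,0,0],[0,0,-104,0,0,0]]]' && python3 -m pendant '[[[0,4,0,0,0,0],[0,8,0,0,0,0],[0.3,10,0,0,0,0],[0.3,11,0,0,0,0],[0.3,12,0,0,0,0],[0.4,13,0,0,0,0],[0.4,13,0,0,0,0]]]'
```

```text
clock: 12.78
tool_pos: [0.5881, -0.1081, 0.0105]
orientation: [-180.0, -0.0, 178.4]
force: [0.8, 0.1, 0.9]
opening: 0.0004
clock: 13.65
tool_pos: [0.5885, -0.0955, 0.0106]
orientation: [-180.0, -0.0, 178.4]
force: [0.0, -4.5, 1.3]
opening: 0.0006
```

```bash
python3 -m pendant '[[[0,1,0,0,0,0],[0,2,0,0,0,0],[0,2,0,0,0,0]]]'
```

```text
clock: 14.02
tool_pos: [0.5884, -0.0953, 0.0108]
orientation: [-179.9, -0.0, 178.4]
force: [1.7, -15.6, 1.6]
opening: 0.0003
```

```bash
python3 -m pendant '[[[0,-6,0,0,0,0],[0,-13,0,0,0,0],[0,-13,45,0,0,0],[0,-13,90,0,0,-5],[-8,-5,95,0,0,-15],[-16,5,95,0,0,-25],[-24,15,95,0,0,-35],[-34,25,95,0,0,-45],[-44,32,95,0,0,-55],[-52,40,95,0,0,-65]]]'
python3 -m pendant '[[[0,0,0,0,0,-10],[0,0,0,0,0,-20],[0,0,-40,0,0,-25],[0,0,-80,0,0,-25],[0,0,-95,0,0,-25],[0,0,-95,0,0,-25]]]'
python3 -m pendant '[[[8,-0.2,0,0,0,0],[15,-0.4,0,0,0,0],[19,-0.5,0,0,0,0],[21,-0.5,0,0,0,0],[22.5,-0.5,0,0,0,0],[24,-0.6,0,0,0,0],[24,-0.6,0,0,0,0]]]'
```

```text
clock: 15.28
tool_pos: [0.536, -0.0527, 0.1055]
orientation: [180.0, -0.0, 113.1]
force: [-0.2, 0.3, -0.0]
opening: 0.0006
clock: 16.02
tool_pos: [0.5362, -0.0531, 0.01]
orientation: [-179.9, 0.0, 88.5]
force: [-0.3, -0.5, 0.6]
opening: 0.0003
clock: 16.9
tool_pos: [0.5587, -0.0539, 0.0102]
orientation: [-179.8, 0.0, 88.4]
force: [-5.6, 0.6, 3.2]
opening: 0.001
```

```bash
python3 -m pendant '[[[-8,0,0,0,0,0],[-18,0,0,0,0,0],[-18,0,45,0,0,0],[-10,-30,85,0,0,0],[5,-80,85,0,0,0],[20,-120,85,0,0,0],[30,-138,85,0,0,0],[30,-138,45,0,0,0],[30,-138,12,0,0,0],[30,-138,9,0,0,0]]]'
python3 -m pendant '[[[0,0,0,0,0,0]]]'
python3 - <<'E'
from h import *
g=scene('s6')
b=g[(g[:,1]>-85)&(g[:,2]>31)&(g[:,2]<40)];print('top',rect(b))
j=g[(g[:,0]>-45)&(g[:,0]<-5)&(g[:,1]<-90)&(g[:,2]>8)&(g[:,2]<33)];print('jaw',np.percentile(j,[3,50,97],axis=0).round(1),len(j))
E
```

```text
clock: 18.15
tool_pos: [0.5884, -0.1912, 0.0172]
orientation: [-179.7, -0.0, 88.4]
force: [-0.4, 0.5, -0.1]
opening: -0.0001
clock: 18.27
tool_pos: [0.591, -0.1914, 0.0203]
orientation: [180.0, 0.0, 88.5]
force: [-0.1, 0.4, 0.5]
opening: 0.0004
tool fix [[ -21.1 -164.4]] [ 0.5915 -0.1915  0.0209] [ 0.4 -0.3  0.7] 18.325
top (array([-22.8, -26.8]), array([46.6, 61. ]), 0.0, 342)
jaw [[ -39.8 -169.5    8.7]
 [ -27.3 -103.8   24.3]
 [  -6.3 -100.5   32.3]] 238
```

```bash
python3 -m pendant '[[[0.1,7,0,0,0,0],[0.3,14,0,0,0,0],[0.5,21,0,0,0,0],[0.7,28,0,0,0,0],[0.9,35,0,0,0,0],[1.1,42,0,0,0,0],[1.3,49,0,0,0,0],[1.5,55,0,0,0,0],[1.6,61,0,0,0,0],[1.7,66,0,0,0,0]]]'
python3 -m pendant '[[[0,1,0,0,0,0],[0,2,0,0,0,0],[0,2,0,0,0,0]]]'
```

```text
clock: 19.58
tool_pos: [0.5923, -0.1253, 0.0196]
orientation: [180.0, 0.0, 88.5]
force: [-0.1, -2.1, 0.7]
opening: 0.0007
clock: 19.95
tool_pos: [0.5923, -0.1236, 0.0195]
orientation: [180.0, -0.0, 88.4]
force: [0.4, -1.0, 0.7]
opening: 0.0004
```

```bash
python3 -m pendant '[[[0,1,0,0,0,0],[0,2,0,0,0,0],[0,3,0,0,0,0],[0,3,0,0,0,0]]]'
```

```text
clock: 20.45
tool_pos: [0.5923, -0.1205, 0.0195]
orientation: [180.0, -0.0, 88.4]
force: [1.1, -2.4, 0.0]
opening: 0.0004
```

```bash
python3 -m pendant '[[[0,1,0,0,0,0],[0,2,0,0,0,0],[0,3,0,0,0,0],[0.1,4,0,0,0,0],[0.1,4,0,0,0,0]]]'; python3 -m pendant '[[[0,1,0,0,0,0],[0,2,0,0,0,0],[0,2,0,0,0,0]]]'
```

```text
clock: 21.08
tool_pos: [0.5923, -0.1165, 0.0196]
orientation: [-180.0, -0.0, 88.5]
force: [1.3, -1.1, -0.2]
opening: 0.0004
clock: 21.45
tool_pos: [0.5923, -0.1146, 0.0196]
orientation: [180.0, -0.0, 88.4]
force: [0.5, -1.4, -0.7]
opening: 0.0006
```

```bash
python3 -m pendant '[[[0,1,0,0,0,0],[0,2,0,0,0,0],[0,2,0,0,0,0]]]'; python3 -m pendant '[[[0,1,0,0,0,0],[0,2,0,0,0,0],[0,2,0,0,0,0]]]'
```

```text
clock: 21.82
tool_pos: [0.5923, -0.1144, 0.0196]
orientation: [-180.0, 0.1, 88.4]
force: [3.0, -11.7, -3.3]
opening: 0.0008
clock: 22.2
tool_pos: [0.5923, -0.1142, 0.0197]
orientation: [-180.0, 0.2, 88.4]
force: [4.3, -22.7, -3.9]
opening: 0.0005
```

The jaw has met the block, with 22 N at no travel. I'll back off and clear the view.

```bash
python3 -m pendant '[[[0,-10,0,0,0,0],[0,-30,0,0,0,0],[0,-30,50,0,0,0],[-10,-50,100,0,0,0],[-30,-100,150,0,0,0],[-50,-150,190,0,0,0],[-80,-205,200,0,0,0],[-110,-255,200,0,0,0],[-140,-305,200,0,0,0],[-140,-305,200,0,0,0]]]'
python3 - <<'E'
from h import *
g=scene('s7')
b=g[(g[:,1]>-90)&(g[:,0]<-1)&(g[:,2]>30)&(g[:,2]<40)];print('top+jaw',rect(b))
s,W,gt=look('t2')
I=s['pixels'].astype(int);z=W[...,2]
ok=(z>.03)&(z<.042)&(gt[...,0]>-60)&(gt[...,0]<-2)&(gt[...,1]>-90)&(gt[...,1]<10)
jawcol=(I[...,2]-I[...,0]>50)&(gt[...,1]<-56)
bl=ok&(gt[...,1]>-57);print('block',rect(gt[bl]));print('jaw',np.percentile(gt[ok&(gt[...,1]<-58)],[2,50,98],axis=0))
c=cv2.imread('pics/s7.png')[190:300,240:420];cv2.imwrite('pics/f.png',np.vstack([cv2.resize(c,(480,293)),cv2.resize(cv2.imread('pics/t2.png')[190:260,290:400],(480,305))]))
for u,v in[(439,262),(208,240),(440,188)]:print(W[v,u].round(4))
E
```

```text
clock: 23.45
tool_pos: [0.4496, -0.4188, 0.2195]
orientation: [-180.0, -0.0, 88.2]
force: [-0.1, 0.5, -0.4]
opening: 0.0007
tool fix [[-156.2 -394.5]] [ 0.4503 -0.4179  0.2194] [ 0.1 -0.1 -0.3] 23.5
top+jaw (array([-24. , -40.8]), array([89. , 45.8]), 90.0, 423)
block ((-22.566795349121094, -43.629703521728516), (42.24555206298828, 84.61498260498047), 1.0023308992385864) [[-44.400001525878906, -1.7000000476837158], [-42.900001525878906, -86.30000305175781], [-0.699999988079071, -85.5999984741211], [-2.200000047683716, -1.0]] 470
[ 0.4513 -0.4167  0.2194] tool fix [[-155.3 -393.3]] [-180.    -0.    88.3] [ 0.1  0.3 -0.3] 23.55
block (array([-23.7, -29. ]), array([43.3, 55.9]), 0.2, 387)
jaw [[-38.3384515  -83.13413151]
 [-18.71997832 -66.48580173]
 [ -3.51643274 -59.11671025]]
[ 0.4581 -0.1869  0.6868]
[0.5644 0.2182 0.0411]
[ 0.5569 -0.2009  0.6466]
```

View pics/f.png

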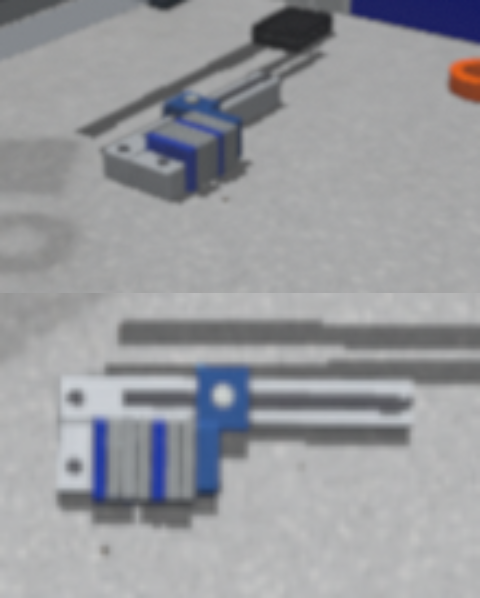

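The top view (lower half) shows the block with its end against the stop at column ~92, its long side on the fence at row ~420, and the jaw at column ~197 tight on its other end. Measured angle error is 0.2°.

```bash
python3 -c "
from plant import *
print(close_job())"
```

```text
the job is handed in; nothing more can be done
None
```

The terminals are seated in the fixture against the fence and the end stop, and the blue jaw is up against their other end. I handed the job in at about 23.6 s of the 61 s limit.

**What I did:**
- I worked with shut fingers from outside, so the row was never gripped or lifted.
- I pushed the row sideways clear of the jaw, in to the fence (10 N), along to the end stop (15.6 N), and once more onto the fence (5.6 N).
- Only then did I push the jaw. It slid at about 1–2.4 N and stopped firmly against the row at 22.7 N. I then backed the arm well away.

**Last checks:**
- **Block position:** the top camera put the centre about 23.7 mm from the fence and 29 mm from the stop, at 0.2° to the fence. The targets are 22 and 28 mm, so both are within the 2 mm calibration.
- **Pictures:** neither the final top view nor the scene view shows a gap at the fence, the stop or the jaw.
- **Camera disagreement:** the two cameras differed by up to about 2 mm along the fence during the job, so I relied on the contact forces for seating.
- **Other objects:** the brass union measured unmoved. The arm hid the tape roll and the case from the top camera at the end, so I did not re-measure them. The last scene crop shows the case and part of the tape roll with no visible change, and no move went near them at low height.

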